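# Pry open the wooden movement case

### The arm

A 6-joint arm with a two-finger parallel gripper is mounted at the origin on the work surface. World frame = base frame: x ahead of the robot, y to its left, z up, the work surface at z = 0. Lengths are in mm, angles in rad, forces in N, time in s.
With the tool pointing down it reaches from about 300 to 775 mm from the base axis. Payload 14.6 kg.
Tool frame: the origin (TCP) lies on the centre line of the jaws, within the pads' length; the fingertips stand manip.tcp_to_tips ahead of it and the grasp point (between the pads) lies 5 mm behind it (manip.tcp_to_tips is the distance from the TCP to the fingertips, in mm); z points along the fingers, y is the direction in which the jaws open and shut (so a half turn about z gives the same grasp; the last joint's range is limited). The gripper opens to 94 mm and grips with 3 to 60 N. Pads are 16 mm wide; open, the fingers measure 119 mm over their backs; the gripper's body (75 mm by 177 mm) begins 78 mm behind the grasp point.
Start: joints at [1.043, 0.3, 1.521, -0, 1.321, -0.067], TCP at [244.562, 492.625, 219.446] pointing down, gripper open.
Joint ranges: [-3.03, 3.03], [-0.79, 2.21], [0.23, 2.52], [-1.04, 4.18], [0, 3.07], [-2.55, 2.55]. Speed limits (rad/s): [2.22, 2.22, 2.57, 3.14, 3.14, 3.14].

### API

Orientations are given as [roll, pitch, yaw] about the fixed x, y, z axes, in that order (R = Rz(yaw) Ry(pitch) Rx(roll)).
In Python, from cell import manip, optics, workorder gives the robot as it stands. The module is installed in compiled form; this text tells all that it offers.
- The arm moves only by the tool jog_arm, never from a script. Its argument "deltas" is text: rows parted by semicolons, each of 5 numbers parted by spaces: the shift along the tool's x, y, z in mm, then the turn about the tool's z in rad, then the finger opening in mm, from 0 to 94. In form: tx ty tz twist grip; .... A call has exactly 10 rows; each row is the pose to reach, as a shift and turn from the pose commanded when the call began, along the tool's axes at that moment; what a row does not reach only later rows make up. A row lasts 1/8 s, in which the tool goes at most 62.5 mm and 10.7 degrees, less where a joint would pass 70% of its speed; a pose out of reach is approached as far as the arm can. A call with a gripper value outside its range is refused whole. The fingers move at their own pace and stop on an object; "squeeze" is the grip in N (left out, the last holds). Time passes only in rows, so rows that repeat a pose let the fingers close, or fill a call up. It gives the time, the measured TCP pose, the force and the opening at its end, in the units of the state.
- manip.read_state(): the state, without advancing time (a new reading comes with each control period).
- optics.camera(name): name is "scene" or "side" or "wrist"; returns (picture, depth): 420x560x3 uint8, red, green, blue; 420x560 float32, mm along the optical axis (not along the pixel's ray), 0 where there is no reading.
- optics.get_calibration(name): a dict with "intrinsics" (3x3 intrinsics, pixels), "R" (3x3) and "t" (3): a world point X has camera coordinates R X + t; the wrist camera has in their place "hand_eye" (4x4, takes a point from camera to tool coordinates, whose origin is the TCP and whose axes are the flange's). Camera axes: x right, y down, z forward; pixel columns grow to the right and rows downward; lengths in mm; the calibration is good to about 2 mm. A picture is of the moment at which its call begins: read the wrist's pose just before it. get_calibration takes no time and is no camera call.
- workorder.sign_off(): hands the job in, once; it reports no verdict.
The state is a dict: "clock": time; "joints": joint angles; "qd": joint speeds; "effort": joint torques, N m; "eef_pos": TCP position; "eef_rot": TCP orientation; "wrist_force": force on the tool from outside, world axes, zero at the start; "moment": the same for the moment, N m; "finger_gap": finger opening in mm.
Only numpy, scipy, OpenCV 4.12 (cv2) and the standard library are available. Lean on these libraries where they do the work, as an engineer would, in place of code of your own. Each camera call takes 0.05 s, during which the arm holds its last target.

### The job

The wooden case held in the aluminium jig has a lid that sits flush, so take the orange-handled pry tool from the black mat, push its steel blade into the notch under the brass plate at the lid's front edge and lever the lid up until it stands about upright, working with the tool only: keep the gripper and arm off the case and lid. Then lay the tool down flat on the black mat again and let go, leaving the lid standing open. Do not disturb the cup, the bowl, the marker or the copper movements.

Things in the scene. Friction and masses are not known exactly. Their poses are not given: they have to be found in the camera images.
- case: light wooden case, 120 deep (x) x 160 wide (y), its wall tops 78 above the table, on an aluminium jig plate 145 x 190 x 8; fixed. Origin: centre of the jig plate's underside, on the table. x axis: level, from the notched front wall to the hinged rear wall; z up. Inside it is empty from 40 above the table upwards; walls 8 thick.
- notch (a point): centre of the notch's opening in the outer face of the case's front wall, at case (-60, 0, 72) mm. The notch is 70 wide (y) and 12 high (66 to 78 above the table), goes through the 8 mm wall into the hollow case and is closed above by the lid. A brass plate on the lid's top marks it. Axes as the case.
- hinge (a point): middle of the lid's hinge axis, at case (60, 0, 78) mm; the axis runs along case y.
- lid_edge (a point): middle of the lid's lower front edge, 120 mm from the hinge axis, just above the notch when shut; moves with the lid.
- lid (a joint): dark wooden lid, 120 x 160 x 10, lying on the walls flush with them all round, its underside level with the hinge axis; hinged at the case's far side (+x). 0 rad is shut, 1.57 upright, 1.9 the stop. The hinge is stiff: the lid stays where it is left; lifting it takes about 3 N at the edge.
- pry_tool: pry tool, 200 long: orange handle 110 x 18 wide x 22 tall, from x = -80 to 30 mm, and a straight steel blade 90 x 24 wide x 3 thick from x = 30 to 120, at mid-height of the handle (11 above the underside). 90 g. Origin: on the handle's underside, at the balance point. x points to the blade's tip, z up as it lies.
- blade_tip (a point): middle of the blade's front edge, at pry_tool (120, 0, 11) mm.
- mat: flat black mat 220 (x) x 160 (y) x 4 thick, fixed. Origin: centre of its underside. The tool starts on it.
- parts_tray: white open tray 200 x 150 x 28 high with gear discs in it, fixed; on the other side from the mat. Origin: centre of its underside.
- movement_a: loose copper disc 64 across, 16 high, with a small steel arm reaching 56 mm out along x; near the robot in front of the case. Origin: centre of the disc's underside.
- movement_b: another like movement_a, right (-y) of the case.
- cup: loose white drink cup with a green band, 80 across, 140 high, left (+y) of the case. Origin: centre of its underside.
- bowl: loose glass bowl 90 across, 45 high, right (-y) of the case. Origin: centre of its underside.
- marker: loose grey marker with blue cap, 140 long, 18 thick, near the robot in front of the case. Origin: on its underside, near the middle.

How it is judged:
By the outcome, as a careful person would: the job done as asked, in the order asked, and still so for the second after the job is handed in, with the robot touching nothing.
It also fails if it takes over 58 s, if anything falls off the work surface, if the arm or the gripper's body presses on something with over 40 N, if the wrist force passes 120 N, or if a joint passes its speed limit or range.

## Working session

There is one attempt and no reset: what is moved stays moved. The work goes in short steps, Python scripts to look and compute and a tool call to move; the robot and the scene stay as the last step left them, time stands still between calls to the robot, and variables do not carry over. Pictures are saved under pics/ and viewed, and the job is handed in when it is done.

Besides the shell and the picture viewer there is one more tool, called after "Request:" as name(argument=value, ...) on one line, values as JSON. jog_arm: Moves the arm, as the interface text tells. Its arguments: {"type":"object","properties":{"deltas":{"type":"string"},"squeeze":{"type":"number"}},"required":["deltas"]}

```bash
mkdir -p pics; python3 - <<'E'
from cell import manip, optics
import cv2,numpy as np
s=manip.read_state()
for k in s: print(k,s[k])
print(manip.tcp_to_tips)
for n in("scene","side","wrist"):
    p,d=optics.camera(n); cv2.imwrite(f"pics/{n}0.png",p[:,:,::-1]); np.savez(f"pics/{n}0.npz",p=p,d=d)
    print(n,optics.get_calibration(n))
E
```

```text
clock 0.0
joints [ 1.04340019e+00  3.00492418e-01  1.52158388e+00  2.75438024e-05
  1.32072377e+00 -6.65856930e-02]
qd [ 5.56916550e-04  1.90420372e-04  1.10560665e-03 -1.41373004e-03
  6.36880370e-05  4.95359183e-04]
effort [ 3.82253011e-04 -5.31804121e+01 -3.52742600e+01  7.09018693e-02
  2.43693794e-02 -1.24414046e-04]
eef_pos [244.43220449 492.41627552 218.87345043]
eef_rot [-3.14038969e+00 -1.06956896e-04  2.68077531e+00]
wrist_force [ 0.35597359 -0.12738955 -0.16433028]
moment [0.03974072 0.02057874 0.03914839]
finger_gap 93.94464309213265
14.0
scene {'intrinsics': array([[446.17938453,   0.        , 274.92524383],
       [  0.        , 446.17938453, 214.60067764],
       [  0.        ,   0.        ,   1.        ]]), 'R': array([[ 0.26836728,  0.96319796, -0.01512232],
       [ 0.64747141, -0.19197823, -0.7375128 ],
       [-0.71327399,  0.18813304, -0.67516382]]), 't': array([-102.3345618 , -302.95809798, 1514.74090991])}
side {'intrinsics': array([[386.51370421,   0.        , 278.3576001 ],
       [  0.        , 386.51370421, 210.2491796 ],
       [  0.        ,   0.        ,   1.        ]]), 'R': array([[ 0.7809232 , -0.6246147 , -0.00392828],
       [-0.4257293 , -0.52764413, -0.73508247],
       [ 0.45707058,  0.57571534, -0.67796632]]), 't': array([-462.1351136 ,  281.90396378,  624.48047524])}
wrist {'intrinsics': array([[362.85017781,   0.        , 284.88096984],
       [  0.        , 362.85017781, 210.08704788],
       [  0.        ,   0.        ,   1.        ]]), 'hand_eye': array([[-1.05333189e-03, -9.66571783e-01, -2.56393993e-01,
         7.38222328e+01],
       [ 9.99999433e-01, -9.77240510e-04, -4.24183834e-04,
         2.11812858e-01],
       [ 1.59445528e-04, -2.56394294e-01,  9.66572264e-01,
        -1.65652846e+02],
       [ 0.00000000e+00,  0.00000000e+00,  0.00000000e+00,
         1.00000000e+00]])}
```

View pics/scene0.png

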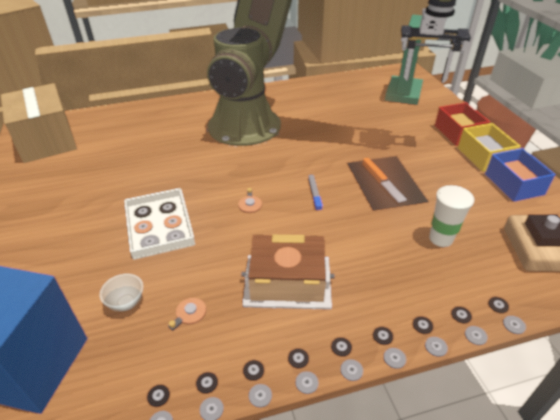

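View pics/side0.png

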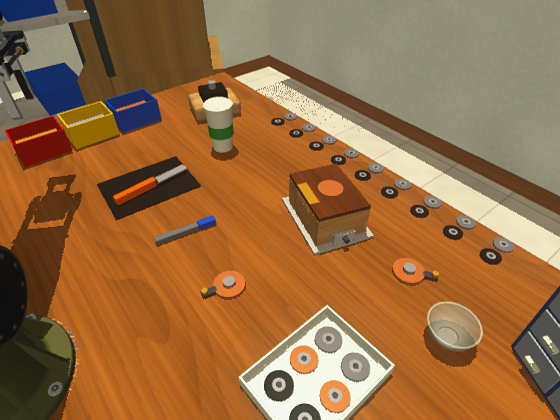

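View pics/wrist0.png

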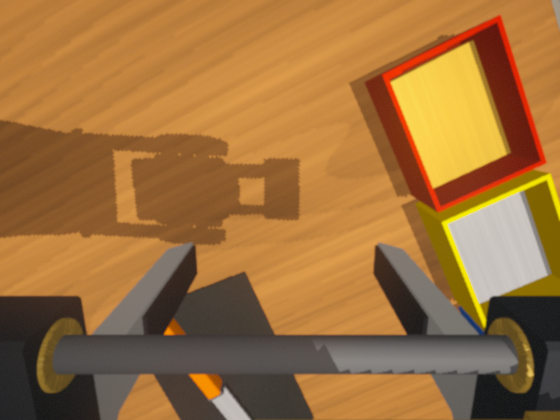

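The views agree: the orange and steel tool lies on the black mat (scene ~(385,180), side ~(150,184)), and the case is at scene (288,268) with its brass plate facing the robot. The marker, movement_a and cup are nearby. Next I'll measure positions.

```bash
cat > h.py <<'E'
import numpy as np,cv2
from cell import manip,optics
def cloud(n,d):
    c=optics.get_calibration(n);K=c["intrinsics"];v,u=np.mgrid[0:420,0:560]
    P=np.stack([(u-K[0,2])/K[0,0]*d,(v-K[1,2])/K[1,1]*d,d],-1)
    return (P-c["t"])@c["R"]
def ray(n,uv,z):
    c=optics.get_calibration(n);K=c["intrinsics"]
    r=np.linalg.inv(K)@np.array([uv[0],uv[1],1.]);o=-c["R"].T@c["t"];w=c["R"].T@r
    return o+w*(z-o[2])/w[2]
def proj(n,X):
    c=optics.get_calibration(n);p=c["intrinsics"]@(c["R"]@np.array(X,float)+c["t"]);return p[:2]/p[2]
E
python3 - <<'E'
from h import *
for n in("scene","side"):
    f=np.load(f"pics/{n}0.npz");p,d=f["p"],f["d"];W=cloud(n,d)
    hsv=cv2.cvtColor(p,cv2.COLOR_RGB2HSV);H,S,V=[hsv[...,i].astype(int) for i in range(3)]
    z=W[...,2]
    print(n,"table z",np.median(z[(d>0)&(abs(W[...,0]-400)<100)&(abs(W[...,1])<200)]))
    box=(d>0)
    def rep(name,m):
        P=W[m]
        if len(P)<5: print(name,len(P));return
        r=cv2.minAreaRect(P[:,:2].astype(np.float32))
        print(name,len(P),"mean",P.mean(0).round(1),"rect",np.round(r[0],1),np.round(r[1],1),round(r[2],1),"z",np.percentile(P[:,2],[5,50,95]).round(1))
    X,Y=W[...,0],W[...,1]
    # handle
    vv,uu=np.mgrid[0:420,0:560]
    roi=(uu>345)&(uu<430)&(vv>150)&(vv<215) if n=="scene" else (uu>90)&(uu<205)&(vv>155)&(vv<220)
    rep("handle",roi&(S>150)&(V>150)&(H<20)&(z>12)&(z<40))
    rep("blade",roi&(S<60)&(V>90)&(z>5)&(z<30))
    rep("mat",roi&(V<70))
    lid=(z>83)&(z<95)&(X>300)&(X<800)&(abs(Y)<200)
    m=cv2.morphologyEx(lid.astype(np.uint8),cv2.MORPH_OPEN,np.ones((3,3)))>0
    rep("lid",m)
    rep("brass",m&(H>18)&(H<32)&(S>120)&(V>120))
    q=m&(H>18)&(H<32)&(S>120)&(V>120)
    if q.any(): print([ (uu[q].min(),uu[q].max(),vv[q].min(),vv[q].max())])
E
```

```text
scene table z 1.1411583287811697
handle 210 mean [379.1 294.7  24.1] rect [378.6 298.6] [108.9  23.6] 5.8 z [14.6 25.6 29.4]
blade 218 mean [479.6 309.3  16.7] rect [473.9 313.8] [98.1 38.8] 5.7 z [ 6.5 17.4 20.4]
mat 0
lid 3288 mean [692.3 -58.4  90.3] rect [688.  -57.5] [160.3 123.3] 72.2 z [87.5 90.3 92.9]
brass 200 mean [641.3 -41.4  92.3] rect [640.8 -40.9] [66.7 23.2] 72.2 z [90.3 92.4 94.1]
[(np.int64(273), np.int64(303), np.int64(235), np.int64(241))]
side table z 0.2336855492766809
handle 214 mean [375.  298.5  25.6] rect [378.9 299.9] [110.7  19.7] 5.9 z [23.6 25.7 27.6]
blade 197 mean [478.8 309.8  16.5] rect [482.3 311.5] [98.3 36.6] 15.7 z [14.6 16.4 18.5]
mat 2603 mean [410.9 308.1   6.1] rect [368.  -55.2] [926.  225.6] 82.5 z [2.1 3.9 5.9]
lid 2710 mean [681.5 -62.6  89.8] rect [688.  -56.5] [162.4 124.9] 72.6 z [87.2 90.  92.2]
brass 194 mean [640.9 -40.8  91.8] rect [641.  -40.2] [71.1 21. ] 70.6 z [90.2 91.8 93.3]
[(np.int64(298), np.int64(318), np.int64(183), np.int64(203))]
```

Request:
jog_arm(deltas="-30 -11 10 -0.06 94; -75 -28 30 -0.16 94; -120 -46 55 -0.28 94; -165 -63 80 -0.4 94; -205 -78 100 -0.5 94; -230 -88 115 -0.55 94; -241 -92 119 -0.562 94; -241 -92 119 -0.562 94; -241 -92 119 -0.562 94; -241 -92 119 -0.562 94", squeeze=60)

```text
clock: 1.4
eef_pos: [419.2, 303.8, 100.9]
eef_rot: [3.141, 0.001, -3.04]
wrist_force: [-0.7, -0.4, -0.1]
finger_gap: 93.8
```

```bash
python3 - <<'E'
from h import *
from scipy.spatial.transform import Rotation as Ro
s=manip.read_state();p,d=optics.camera("wrist");cv2.imwrite("pics/w1.png",p[:,:,::-1])
print(s["clock"],s["eef_pos"],s["eef_rot"],s["joints"].round(2))
c=optics.get_calibration("wrist");K=c["intrinsics"];v,u=np.mgrid[0:420,0:560]
P=np.stack([(u-K[0,2])/K[0,0]*d,(v-K[1,2])/K[1,1]*d,d],-1)
P=P@c["hand_eye"][:3,:3].T+c["hand_eye"][:3,3]
W=P@Ro.from_euler("xyz",s["eef_rot"]).as_matrix().T+s["eef_pos"]
hsv=cv2.cvtColor(p,cv2.COLOR_RGB2HSV);H,S,V=[hsv[...,i].astype(int) for i in range(3)]
z=W[...,2]
for n,m in(("handle",(S>150)&(V>140)&(H<20)&(z>20)&(z<32)&(d>0)),("blade",(S<60)&(V>90)&(z>12)&(z<22)&(d>0))):
    m=cv2.morphologyEx(m.astype(np.uint8),cv2.MORPH_OPEN,np.ones((3,3)))>0
    Q=W[m];r=cv2.minAreaRect(Q[:,:2].astype(np.float32));print(n,len(Q),Q.mean(0).round(1),r)
E
```

```text
1.4 [419.16532836 303.81866938 100.92751311] [ 3.14121947e+00  6.51335777e-04 -3.03965192e+00] [ 0.56  0.36  1.74  0.    1.04 -1.12]
handle 1623 [391.1 300.1  26. ] ((378.2964172363281, 300.8876037597656), (104.76233673095703, 17.652427673339844), 5.46647834777832)
blade 6191 [425.6 203.3  16.4] ((428.7264404296875, 217.55966186523438), (257.5468444824219, 99.29425048828125), 69.74723052978516)
```

View pics/w1.png

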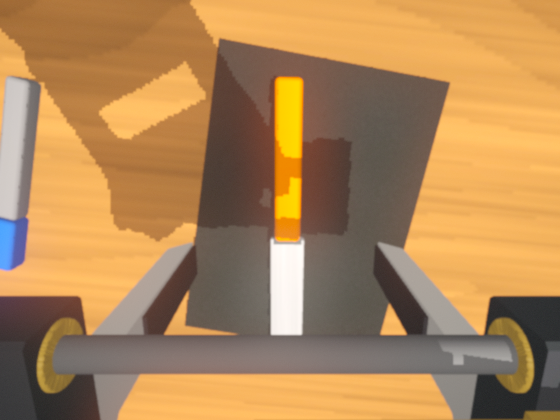

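The wrist view shows the tool centred between the fingers: handle/blade joint at pixel (287,240), mat clear on both sides. Now I'll descend and grip.

Request:
jog_arm(deltas="0 0 20 0 94; 0 0 50 0 94; 0 0 72 0 94; 0 0 80 0 94; 0 0 81 0 94; 0 0 81 0 50; 0 0 81 0 16; 0 0 81 0 10; 0 0 81 0 10; 0 0 81 0 10", squeeze=60)

```text
clock: 2.7
eef_pos: [419.5, 303.1, 19.5]
eef_rot: [3.142, 0.0, -3.04]
wrist_force: [0.1, -0.7, 0.5]
finger_gap: 47.3
```

Request:
jog_arm(deltas="0 0 0 0 10; 0 0 0 0 10; 0 0 0 0 10; 0 0 0 0 10; 0 0 0 0 10; 0 0 0 0 10; 0 0 0 0 10; 0 0 0 0 10; 0 0 -5 0 10; 0 0 -20 0 10")

```text
clock: 3.95
eef_pos: [419.2, 302.8, 39.7]
eef_rot: [-3.141, -0.001, -3.04]
wrist_force: [1.0, -0.2, -1.0]
finger_gap: 17.7
```

```bash
python3 - <<'E'
from h import *
for n,uv in(("scene",(443,240)),("side",(222,150))): print("cup base",ray(n,uv,0))
f=np.load("pics/scene0.npz");W=cloud("scene",f["d"])
for uv in((315,190),(319,204),(250,203),(452,196)): print(uv,W[uv[1],uv[0]].round(0))
p,d=optics.camera("wrist");cv2.imwrite("pics/w2.png",p[:,:,::-1])
E
```

```text
cup base [669.13173831 351.40954678   0.        ]
cup base [653.05168008 337.40867704   0.        ]
(315, 190) [413. 106.  16.]
(319, 204) [475.  95.  19.]
(250, 203) [414. -78.  15.]
(452, 196) [664. 339. 141.]
```

View pics/w2.png

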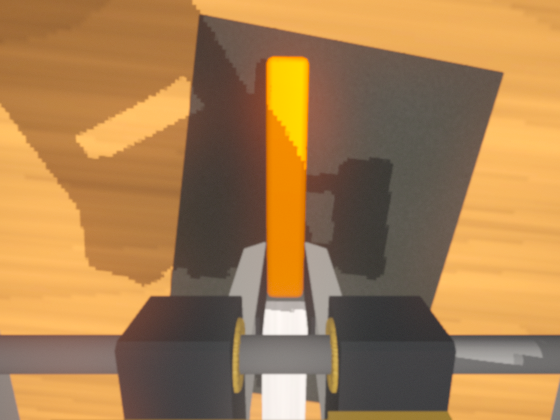

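Request:
jog_arm(deltas="0 -8 -30 0 10; -2 -30 -50 0.03 10; -8 -70 -65 0.1 10; -16 -115 -70 0.17 10; -23 -160 -70 0.24 10; -30 -205 -70 0.3 10; -37 -250 -70 0.36 10; -41 -280 -70 0.4 10; -44 -297 -70 0.412 10; -44 -303.5 -70 0.412 10")

```text
clock: 5.25
eef_pos: [494.2, 5.2, 109.7]
eef_rot: [3.141, 0.0, 2.831]
wrist_force: [-0.3, -0.0, -0.6]
finger_gap: 17.6
```

Request:
jog_arm(deltas="0 0 0 0 10; 0 0 5 0 10; 0 0 15 0 10; 0 0 25 0 10; 0 0 31 0 10; 0 0 33 0 10; 0 0 33 0 10; 0 0 33 0 10; 0 0 33 0 10; 0 0 33 0 10")

```text
clock: 6.5
eef_pos: [494.0, 5.5, 76.6]
eef_rot: [3.142, 0.0, 2.831]
wrist_force: [0.3, 1.0, -0.2]
finger_gap: 17.4
```

```bash
python3 - <<'E'
from h import *
s=manip.read_state();print(s["clock"],s["eef_pos"],s["eef_rot"])
for n in("scene","side","wrist"):
    p,d=optics.camera(n); np.savez(f"pics/{n}3.npz",p=p,d=d)
    if n=="scene":q=cv2.resize(p[150:320,180:400],None,fx=3.5,fy=3.5)
    elif n=="side": q=cv2.resize(p[120:290,170:390],None,fx=3.5,fy=3.5)
    else:q=p
    cv2.imwrite(f"pics/{n}3.png",q[:,:,::-1])
    W=cloud(n,d) if n!="wrist" else None
    if n=="wrist":continue
    hsv=cv2.cvtColor(p,cv2.COLOR_RGB2HSV);H,S,V=[hsv[...,i].astype(int) for i in range(3)]
    X,Y,Z=[W[...,i] for i in range(3)]
    m=(S<70)&(V>90)&(X>500)&(X<640)&(Y>-60)&(Y<40)&(Z>55)&(Z<85)&(d>0)
    Q=W[m];print(n,len(Q))
    if len(Q)>5:
        ax=np.array([.952,-.306]);t=Q[:,:2]@ax
        for lo in range(int(t.min()),int(t.max())+1,10):
            k=(t>=lo)&(t<lo+10)
            if k.sum()>2: print(lo,k.sum(),np.median(Q[k],0).round(1))
        print("tmax",np.sort(t)[-5:],"notch t",np.array([630.9,-38.6])@ax)
        print(cv2.minAreaRect(Q[:,:2].astype(np.float32)))
E
```

```text
6.5 [494.00616466   5.52370528  76.57773597] [3.14155446e+00 2.47811834e-04 2.83072930e+00]
scene 301
477 53 [507.9   6.3  75.6]
487 24 [515.8  -4.6  74.4]
497 28 [525.4  -6.4  74.3]
507 26 [535.   -9.8  74.9]
517 28 [543.7 -13.6  74.6]
527 30 [553.  -16.   74.8]
537 31 [562.4 -19.5  74.6]
547 28 [573.2 -23.6  75.3]
557 31 [580.9 -26.7  75. ]
567 22 [589.2 -28.9  74.2]
tmax [572.18410135 572.24766212 572.35565981 572.44364622 572.6851809 ] notch t 612.4283999999999
((548.44384765625, -9.746147155761719), (37.2281494140625, 95.05296325683594), 75.32276916503906)
side 316
482 22 [512.5  -3.4  74.2]
492 36 [521.1  -4.2  73.9]
502 40 [530.8  -7.9  73.8]
512 34 [540.1  -9.8  73.8]
522 38 [548.7 -13.7  74. ]
532 36 [558.6 -16.8  74.2]
542 36 [568.2 -20.5  73.9]
552 38 [577.8 -23.2  74.1]
562 36 [587.5 -27.1  74.1]
tmax [571.13997883 571.28059096 571.33303716 571.8941824  571.92020574] notch t 612.4283999999999
((549.1954345703125, -13.797531127929688), (25.788381576538086, 89.76200866699219), 72.80951690673828)
```

View pics/side3.png

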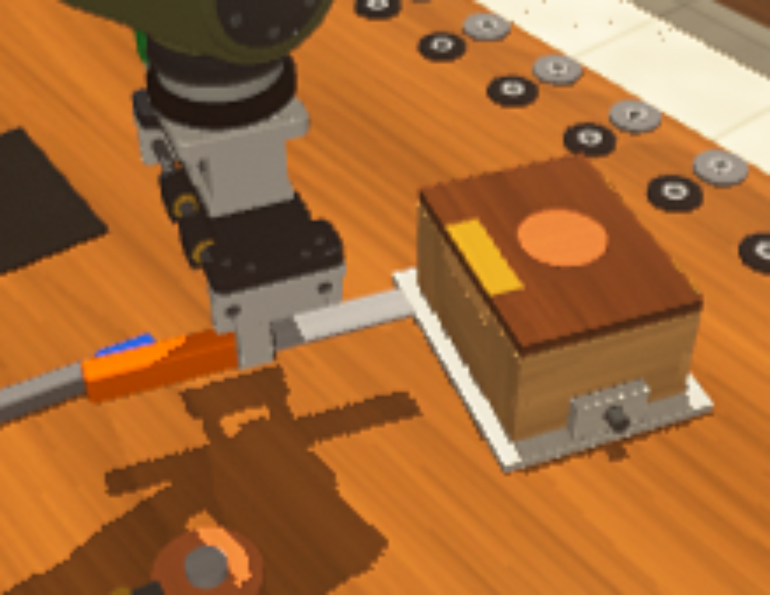

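View pics/scene3.png

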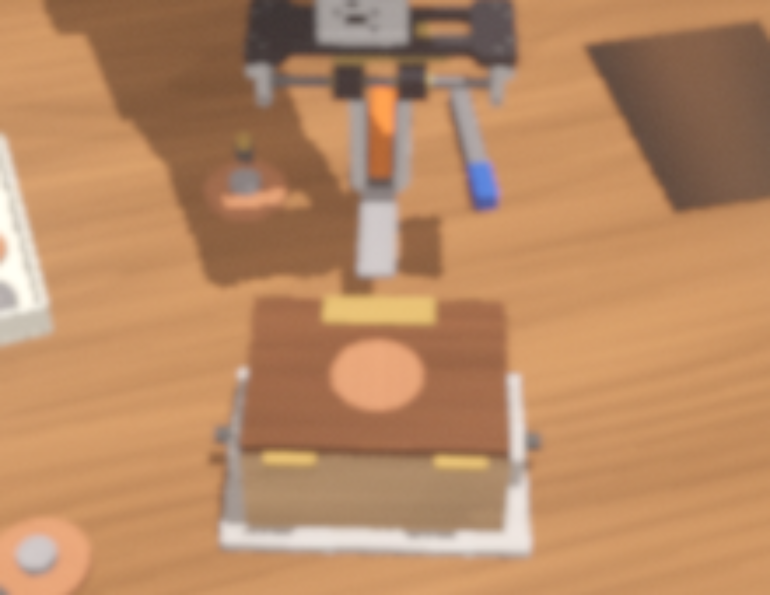

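View pics/wrist3.png

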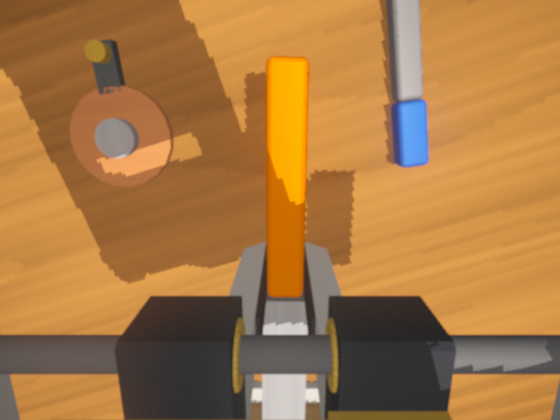

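The blade is level at about z 72, centred on the brass plate, with its tip about 41 mm before the front wall. Now I'll insert it.

Request:
jog_arm(deltas="-4 0 0 0 10; -14 0 0 0 10; -25 0 0 0 10; -33 0 0 0 10; -40 0 0 0 10; -47 0 0 0 10; -54 0 0 0 10; -61 0 0 0 10; -66 0 0 0 10; -66 0 0 0 10")

```text
clock: 7.9
eef_pos: [557.0, -14.7, 76.4]
eef_rot: [-3.142, -0.0, 2.831]
wrist_force: [0.6, -0.6, -1.4]
finger_gap: 17.7
```

```bash
cat > look.py <<'E'
import sys
from h import *
t=sys.argv[1]
s=manip.read_state();print(s["clock"],s["eef_pos"].round(1),s["eef_rot"].round(3),s["wrist_force"].round(1),s["moment"].round(2),s["finger_gap"])
out=[]
for n,(r,c) in(("scene",(100,180)),("side",(90,170))):
    p,d=optics.camera(n);np.savez(f"pics/{n}_{t}.npz",p=p,d=d)
    out.append(cv2.resize(p[r:r+220,c:c+220],None,fx=1.8,fy=1.8,interpolation=cv2.INTER_CUBIC))
cv2.imwrite(f"pics/{t}.png",np.hstack(out)[:,:,::-1])
E
python3 look.py ins
```

```text
7.9 [557.  -14.7  76.4] [-3.142 -0.     2.831] [ 0.6 -0.6 -1.4] [-0.01  0.01 -0.03] 17.693983253058708
```

View pics/ins.png

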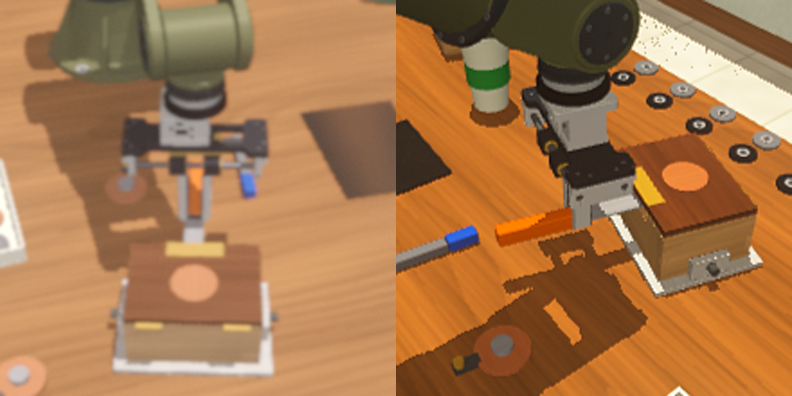

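Request:
jog_arm(deltas="3 0 0 0 10; 8 0 0 0 10; 9 0 0 0 10; 9 0 -3 0 10; 9 0 -6 0 10; 9 0 -10 0 10; 9 0 -14 0 10; 9 0 -18 0 10; 9 0 -22 0 10; 9 0 -24 0 10")

```text
clock: 9.25
eef_pos: [548.2, -11.9, 100.7]
eef_rot: [3.142, 0.0, 2.831]
wrist_force: [1.2, -0.4, -3.9]
finger_gap: 17.8
```

```bash
python3 look.py l1
```

```text
9.25 [548.2 -11.9 100.7] [3.142 0.    2.831] [ 1.2 -0.4 -3.9] [ 0.07  0.07 -0.01] 17.793027980107333
```

View pics/l1.png

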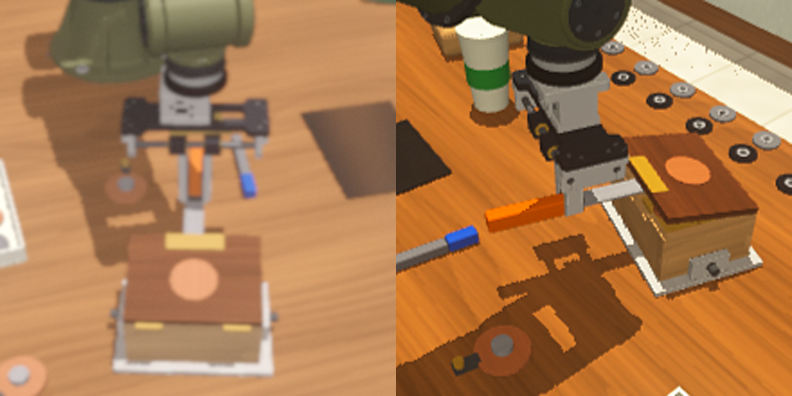

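The lid is lifting: in the side view its front edge is off the wall with the blade beneath. I'll check lid angle and tool tilt.

```bash
cat > meas.py <<'E'
import sys
from h import *
t=sys.argv[1]
ax=np.array([.952,-.306]);ay=np.array([.306,.952]);O=np.array([688,-57.])
for n in("scene","side"):
    f=np.load(f"pics/{n}_{t}.npz");p,d=f["p"],f["d"];W=cloud(n,d)
    hsv=cv2.cvtColor(p,cv2.COLOR_RGB2HSV);H,S,V=[hsv[...,i].astype(int) for i in range(3)]
    cx=(W[...,:2]-O)@ax;cy=(W[...,:2]-O)@ay;Z=W[...,2]
    # lid: brown dark / points well above walls
    m=(d>0)&(cx>-75)&(cx<110)&(abs(cy)<75)&(Z>82)&(S>110)
    Q=np.c_[cx[m],Z[m]]
    if len(Q)>50:
        for _ in range(4):
            c=Q.mean(0);u,s,v=np.linalg.svd(Q-c,full_matrices=False)
            r=abs((Q-c)@v[1]);Q=Q[r<max(2*np.median(r),2)]
        a=np.arctan2(v[0][1],-v[0][0]);a=a%np.pi
        print(n,"lid n",len(Q),"angle deg",np.degrees(a).round(1),"resid",r.std().round(1),"x",Q[:,0].min().round(),Q[:,0].max().round(),"z",Q[:,1].min().round(),Q[:,1].max().round())
    s=manip.read_state();g=(s["eef_pos"][:2]-O)@ax;gz=s["eef_pos"][2];gy=(s["eef_pos"][:2]-O)@ay
    m=(d>0)&(abs(cy-gy)<14)&(cx>g+16)&(cx<g+104)&(S<70)&(V>90)&(abs(Z-gz+4)<25)
    if m.sum()>20:
        k=np.polyfit(cx[m],Z[m],1);print("  blade pitch deg",np.degrees(np.arctan(k[0])).round(1),m.sum(),"z at tip",np.polyval(k,g+104).round(1),"tcp z",gz.round(1),"tip cx",(g+104).round(1))
    m=(d>0)&(abs(cy-gy)<8)&(cx<g-10)&(cx>g-98)&(S>150)&(H<20)&(abs(Z-gz)<35)&(Z>40)
    if m.sum()>20:
        k=np.polyfit(cx[m],Z[m],1);print("  handle pitch deg",np.degrees(np.arctan(k[0])).round(1),m.sum())
E
python3 meas.py l1
```

```text
scene lid n 2776 angle deg 10.8 resid 0.5 x -57.0 63.0 z 87.0 113.0
  blade pitch deg -1.2 196 z at tip 97.6 tcp z 100.7 tip cx -42.9
  handle pitch deg 0.3 111
side lid n 1953 angle deg 10.6 resid 0.5 x -59.0 61.0 z 88.0 112.0
  blade pitch deg -0.4 256 z at tip 97.5 tcp z 100.7 tip cx -42.9
  handle pitch deg 0.3 346
```

Request:
jog_arm(deltas="-1.8 0 -7.7 0 10; -4.5 0 -16.4 0 10; -8 0 -24.9 0 10; -12.3 0 -33 0 10; -17.2 0 -40.7 0 10; -22.8 0 -48 0 10; -29 0 -54.7 0 10; -35.7 0 -60.9 0 10; -43 0 -66.5 0 10; -50.7 0 -71.4 0 10")

```text
clock: 10.6
eef_pos: [597.0, -27.6, 172.2]
eef_rot: [-3.142, 0.0, 2.831]
wrist_force: [-1.9, -0.2, -3.3]
finger_gap: 17.2
```

```bash
python3 look.py l2; python3 meas.py l2
```

```text
10.6 [597.  -27.6 172.2] [-3.142  0.     2.831] [-1.9 -0.2 -3.3] [ 0.08  0.52 -0.07] 17.218918930984465
scene lid n 3283 angle deg 60.3 resid 0.5 x 7.0 69.0 z 84.0 190.0
  blade pitch deg 3.1 250 z at tip 173.8 tcp z 172.3 tip cx 8.8
  handle pitch deg 0.4 141
side lid n 320 angle deg 64.3 resid 1.2 x 1.0 45.0 z 103.0 188.0
  blade pitch deg -0.4 288 z at tip 169.8 tcp z 172.3 tip cx 8.8
  handle pitch deg 2.5 385
```

View pics/l2.png

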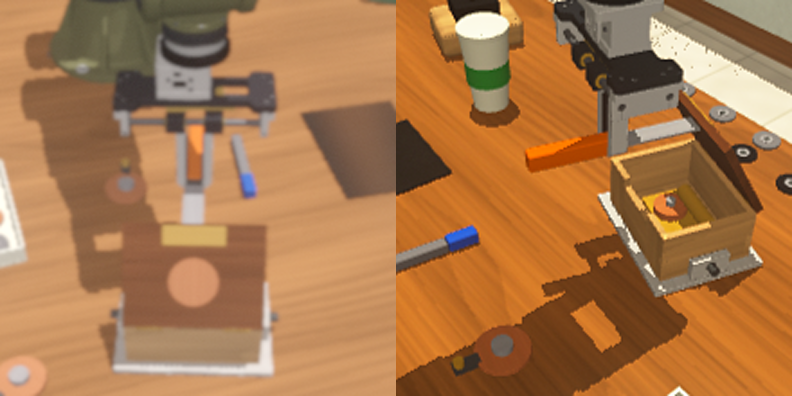

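Request:
jog_arm(deltas="-8 0 -4.3 0 10; -16.6 0 -7.8 0 10; -25.3 0 -10.5 0 10; -34.3 0 -12.5 0 10; -39.7 0 -13.3 0 10; -45 0 -13.8 0 10; -49 0 -14 0 10; -52 0 -14 0 10; -52 0 -14 0 10; -52 0 -14 0 10")

```text
clock: 11.95
eef_pos: [646.2, -43.3, 186.1]
eef_rot: [3.141, 0.001, 2.831]
wrist_force: [0.8, 1.0, -1.4]
finger_gap: 17.6
```

```bash
python3 look.py l3; python3 meas.py l3
```

```text
11.95 [646.2 -43.3 186.1] [3.141e+00 1.000e-03 2.831e+00] [ 0.8  1.  -1.4] [-0.05 -0.    0.01] 17.570026837132488
scene lid n 2537 angle deg 89.1 resid 1.2 x 67.0 72.0 z 82.0 202.0
  blade pitch deg -0.1 318 z at tip 184.5 tcp z 186.1 tip cx 59.9
  handle pitch deg 0.5 152
side lid n 1554 angle deg 70.1 resid 4.4 x -75.0 62.0 z 82.0 485.0
  blade pitch deg 0.1 293 z at tip 183.7 tcp z 186.1 tip cx 59.9
  handle pitch deg 2.1 364
```

View pics/l3.png

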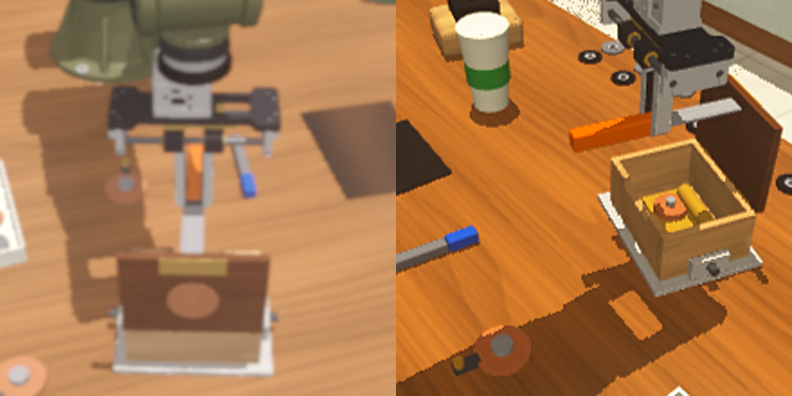

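The lid stands at about 89° and the blade is clear of its edges. I'll retract straight back, then return to the mat.

Request:
jog_arm(deltas="4 0 0 0 10; 14 0 0 0 10; 30 0 0 0 10; 50 0 0 0 10; 72 0 0 0 10; 95 0 0 0 10; 118 0 0 0 10; 136 0 0 0 10; 147 0 0 0 10; 150 0 0 0 10")

```text
clock: 13.3
eef_pos: [502.8, 2.8, 186.1]
eef_rot: [3.141, 0.001, 2.831]
wrist_force: [-0.4, -0.3, -1.2]
finger_gap: 17.4
```

Request:
jog_arm(deltas="8 12 0 -0.02 10; 27 40 5 -0.06 10; 50 76 15 -0.12 10; 77 116 30 -0.18 10; 103 157 50 -0.25 10; 129 196 70 -0.31 10; 150 229 90 -0.36 10; 165 251 105 -0.4 10; 171 260.5 115 -0.412 10; 171 260.5 120 -0.412 10")

```text
clock: 14.55
eef_pos: [419.9, 303.1, 65.4]
eef_rot: [-3.141, -0.0, -3.04]
wrist_force: [-0.0, -0.3, -0.6]
finger_gap: 17.6
```

Request:
jog_arm(deltas="0 0 0 0 10; 0 0 0 0 10; 0 0 0 0 10; 0 0 0 0 10; 0 0 0 0 10; 0 0 0 0 10; 0 0 0 0 10; 0 0 0 0 10; 0 0 0 0 10; 0 0 0 0 10")

```text
clock: 15.8
eef_pos: [420.0, 302.9, 65.8]
eef_rot: [3.142, -0.0, -3.04]
wrist_force: [0.7, -0.3, -0.9]
finger_gap: 17.5
```

```bash
python3 - <<'E'
from h import *
s=manip.read_state();print(s["clock"],s["eef_pos"],s["eef_rot"])
out=[]
for n,(r,c) in(("scene",(120,270)),("side",(70,60))):
    p,d=optics.camera(n);W=cloud(n,d)
    out.append(cv2.resize(p[r:r+180,c:c+180],None,fx=2.2,fy=2.2))
    hsv=cv2.cvtColor(p,cv2.COLOR_RGB2HSV);H,S,V=[hsv[...,i].astype(int) for i in range(3)]
    X,Y,Z=[W[...,i] for i in range(3)]
    for nm,m in(("handle",(S>150)&(V>110)&(H<20)&(X>310)&(X<408)&(abs(Y-300)<25)&(Z>60)&(Z<90)),("blade",(S<60)&(V>90)&(X>440)&(X<525)&(abs(Y-309)<25)&(Z>45)&(Z<85))):
        if m.sum()>20:k=np.polyfit(X[m],Z[m],1);print(n,nm,m.sum(),W[m].mean(0).round(1),"pitch",np.degrees(k[0]).round(1))
cv2.imwrite("pics/mat.png",np.hstack(out)[:,:,::-1])
E
```

```text
15.8 [420.04333755 302.90604105  65.84635842] [ 3.14158976e+00 -2.39298777e-05 -3.04041891e+00]
scene handle 25 [370.3 292.1  73.3] pitch -1.7
scene blade 202 [482.5 304.8  63.7] pitch -0.1
side handle 307 [364.7 292.2  69. ] pitch -0.2
side blade 175 [480.8 306.4  63. ] pitch -0.0
```

View pics/mat.png

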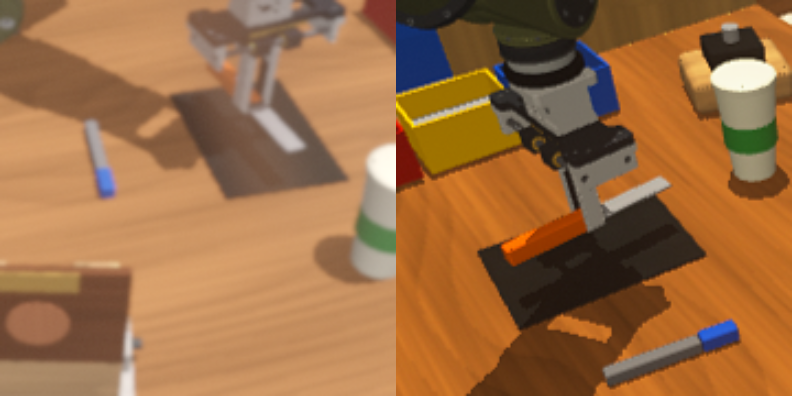

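Request:
jog_arm(deltas="0 0 6 0 10; 0 0 16 0 10; 0 0 27 0 10; 0 0 35 0 10; 0 0 40 0 10; 0 0 43 0 10; 0 0 45 0 10; 0 0 46 0 10; 0 0 46.2 0 10; 0 0 46.2 0 10")

```text
clock: 17.15
eef_pos: [420.1, 302.9, 19.8]
eef_rot: [3.141, 0.0, -3.04]
wrist_force: [0.0, -0.3, -0.9]
finger_gap: 17.7
```

Request:
jog_arm(deltas="0 0 0 0 10; 0 0 0 0 22; 0 0 0 0 30; 0 0 0 0 60; 0 0 0 0 60; 0 0 0 0 60; 0 0 0 0 60; 0 0 0 0 60; 0 0 0 0 60; 0 0 0 0 60")

```text
clock: 18.4
eef_pos: [420.0, 302.9, 19.7]
eef_rot: [-3.142, -0.0, -3.04]
wrist_force: [-0.6, 0.4, -0.8]
finger_gap: 60.2
```

Request:
jog_arm(deltas="0 0 -5 0 60; 0 0 -20 0 60; 0 0 -45 0 60; 0 0 -75 0 60; 0 0 -105 0 60; 0 0 -135 0 60; 0 0 -150 0 60; 0 0 -160 0 60; 0 0 -160 0 60; 0 0 -160 0 60")

```text
clock: 19.65
eef_pos: [419.8, 302.7, 178.7]
eef_rot: [-3.141, -0.001, -3.04]
wrist_force: [-0.2, 0.0, -0.5]
finger_gap: 59.9
```

```bash
python3 look.py end; python3 meas.py end; python3 - <<'E'
from h import *
for n in("scene","side"):
    f=np.load(f"pics/{n}_end.npz");p,d=f["p"],f["d"];W=cloud(n,d)
    cv2.imwrite(f"pics/{n}_end.png",p[:,:,::-1])
    hsv=cv2.cvtColor(p,cv2.COLOR_RGB2HSV);H,S,V=[hsv[...,i].astype(int) for i in range(3)]
    X,Y,Z=[W[...,i] for i in range(3)]
    for nm,m in(("handle",(S>150)&(V>110)&(H<20)&(X>310)&(X<440)&(abs(Y-300)<25)&(Z>15)&(Z<40)),("blade",(S<60)&(V>90)&(X>440)&(X<530)&(abs(Y-309)<25)&(Z>5)&(Z<35))):
        if m.sum()>20:k=np.polyfit(X[m],Z[m],1);print(n,nm,m.sum(),W[m].mean(0).round(1),"pitch",np.degrees(k[0]).round(1))
E
```

```text
19.65 [419.8 302.7 178.7] [-3.141e+00 -1.000e-03 -3.040e+00] [-0.2  0.  -0.5] [ 0.04  0.05 -0.01] 59.87681856159331
scene lid n 2733 angle deg 90.4 resid 0.5 x 67.0 71.0 z 82.0 202.0
side lid n 1821 angle deg 90.6 resid 0.4 x 57.0 62.0 z 82.0 200.0
scene handle 193 [380.3 292.8  25. ] pitch 0.5
scene blade 216 [483.9 306.   16.2] pitch -0.6
side handle 341 [376.1 294.5  23.2] pitch 0.3
side blade 183 [480.3 306.   16.5] pitch 0.2
```

View pics/scene_end.png

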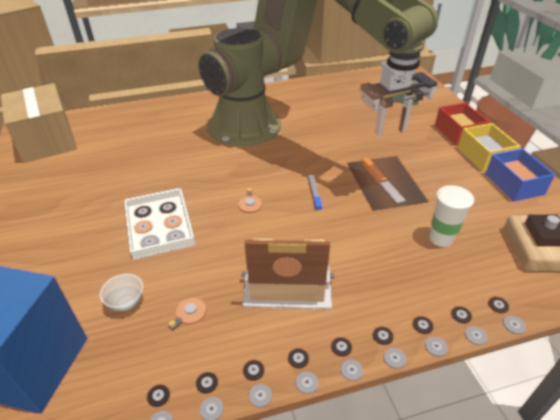

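View pics/side_end.png

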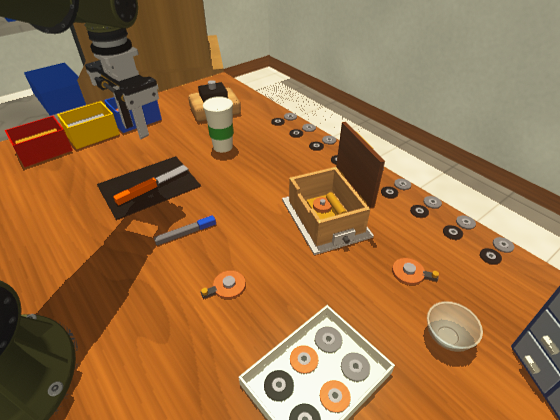

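The lid stands upright at about 90°. The tool lies flat on the mat, the gripper is clear, and the other objects sit at the same pixels as before.

```bash
python3 -c "
from cell import workorder; print(workorder.sign_off())"
```

```text
the job is handed in; nothing more can be done
None
```

The lid is open and standing upright, and the pry tool is back flat on the black mat. I handed the job in at about 19.7 s.

I gripped the tool near the front of its handle and pushed the blade about 25 mm into the notch. I then drew it back to about 16 mm and raised the lid along its hinge arc. After that I backed the tool straight out, laid it down where it had been and let go.

- **Lid:** both cameras put it at 90.4° and 90.6° at the end. It read 89.1° in the scene view just before I withdrew the tool; the side view's 70° reading then was a bad fit with other surfaces in it, and I ignored it.
- **Tool:** it lies level within 0.6°, with its heights matching a tool resting on the mat. Its middle reads a few millimetres from where it started, most clearly about 5 mm in y at the handle; the mat is large enough for this not to matter.
- **Forces:** the wrist force read under 5 N each time I checked it.
- **Other objects:** by eye, the cup, bowl, marker and both movements look unmoved from the first pictures; I did not measure them again.

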